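Tilt the shaft out of the gearbox

TASK

Take the steel shaft out of the gearbox for inspection. First turn the selector knob from the red mark to the green neutral mark, so that its cam lets go of the shaft; then slide the shaft back under the deck, tip its collar end up and draw it out slantwise through the cover opening. Finish holding the shaft still in the gripper, all of it well clear above the gearbox (5 cm or more), with the selector left on green and the sprocket and guide roller left where they lie.

Things in the scene. Friction and masses are not known exactly. Their poses are not given: they have to be found in the camera images.
- gearbox: Green gearbox fixed to the table. Origin: on the table top straight below the shaft; +x along the shaft to its collar end (roughly away from the robot), +y left of that, z up. Walls at x = -182 and +130 mm, y = -84 and +64 mm, plus low foot flanges 26 mm wide along both sides. Deck surface z = 90 mm. A filler cap rises 12 mm from the deck at x = -150, y = -45 mm.
- opening (a point): Centre of the metal-framed cover opening, at deck level; axes as gearbox. It is 140 mm long (gearbox x = -80 to +60 mm) and 96 mm wide (y = -48 to +48 mm), less its far right corner, where the knob's round boss (60 mm diameter) stands in. The deck plate is 6 mm thick. The hollow below goes down to z = 12 mm and runs under the deck to x = -174 and +122 mm.
- bearing (a point): Middle of the half-bearing under the deck at gearbox x = -90 mm, on the seated shaft's axis. Two such open-topped half-bearings (x = -90 and +103 mm, 8 mm thick, tops at z = 68 mm, so 8 mm above the shaft's axis) carry the shaft and guide it sideways; it can be slid along in them or lifted out. Nothing else inside is in the way, except the cam.
- shaft: Loose bright steel shaft, 221 mm long, 18 mm diameter, about 0.4 kg. Origin on its axis, within 12 mm of the centre of mass and (within 3 mm) over the gearbox origin at the start; x along the axis to the collar end. Seated, the axis is at z = 60 mm, 30 mm below the deck surface. Two collars, 32 mm diameter, at x = 40 to 46 and 90 to 96 mm, 8 mm below the deck's underside.
- collar_end (a point): Centre of the shaft's end face beside the collars (shaft x = +109 mm; at the start 49 mm under the deck beyond the opening). Sliding the shaft 50 to 60 mm towards gearbox -x brings this end free into the opening; then it can be raised 15 to 25 degrees and the shaft drawn out along its own axis.
- plain_end (a point): Centre of the shaft's other end face (shaft x = -112 mm; at the start 32 mm under the deck, with 62 mm of free room behind it).
- selector (a joint): Angle (rad) of the black selector knob on the deck, positive anticlockwise from above. 0: pointer at the green mark (neutral), looking along gearbox -y. Detents at +1.2 (red mark, the start), 0 (green) and -1.2 (white mark), stops at +-1.3. About 0.1 N m turns it over the hump between two marks; within 0.4 rad of a mark it snaps in.
- selector_grip (a point): On the knob's axis (gearbox x = 68, y = -46 mm), 20 mm above the deck: middle height of the knob's grip bar. The bar is 40 mm long, 13 mm wide, top 28 mm above the deck, with a white pointer line at one end; it stands on a round foot, 38 mm diameter, 9 mm high. The pointer looks along this frame's -y axis.
- cam (a point): Centre of the two-lobed steel cam on the knob's stem under the deck, at the height of the seated shaft, 8 mm thick; its lobes are 24 mm wide and reach 36 mm from the stem. At red and at white one lobe stands in the groove between the collars, and the shaft can only shift about 13 mm lengthwise. At green (within 0.2 rad) both lobes are 5 mm clear of the collars.
- sprocket: Bystander: dark steel chain sprocket lying flat, 75 mm diameter, 22 mm high; origin under its centre.
- guide_roller: Bystander: dark waisted guide roller standing on end, 52 mm diameter, 52 mm high; origin under its centre.

How it is judged:
By the outcome, as a careful person would: the job done as asked, in the order asked, and still so for the second after the job is handed in, while the arm keeps its last pose, push and grip.
It also fails if it takes over 56 s, if anything falls off the work surface, if the arm or the gripper's body presses on something with over 40 N, if the wrist force passes 120 N, or if a joint passes its speed limit or range.

ROBOT

A 6-joint arm with a two-finger parallel gripper is mounted at the origin on a cart in front of the work surface, level with it; the furniture and walls round the work are solid. World frame = base frame: x ahead of the robot, y to its left, z up, the work surface at z = 0. Lengths are in m, angles in degrees, forces in N, time in s.
With the tool pointing down it reaches from about 0.35 to 0.875 m from the base axis. Payload 4.2 kg.
Tool frame: the origin (TCP) lies midway between the tips of the shut fingers; the grasp point (between the pads) lies 19 mm behind it (r.pinch_z is the distance from the TCP to the grasp point, in m); z points along the fingers, y is the line along which they close (so a half turn about z gives the same grasp; the last joint's range is limited). The gripper opens to 87 mm and grips with 3 to 60 N. Pads are 19 mm wide; open, the fingers measure 117 mm over their backs; the gripper's body (75 mm by 190 mm) begins 51 mm behind the grasp point.
Start: joints at [-51.36, 22.042, 0.453, 0, -68.411, -14.817], TCP at [0.252, -0.572, 0.223] pointing down, gripper open.
Joint ranges: [-179.83, 179.83], [-69.29, 118.12], [-61.27, 80.66], [-181.25, 117.63], [-171.15, -9.14], [-177.46, 177.46]. Speed limits (degrees/s): [159.86, 159.86, 180, 180, 180, 180].

INTERFACE

Orientations are given as a 3x3 rotation matrix whose columns are the frame's x, y, z axes.
In Python, from station import r, imaging, models gives the robot as it stands. The module is installed in compiled form; this text tells all that it offers.
- The arm moves only by the tool apply_moves, never from a script. Its argument "moves" is a list of rows, each a list of 2 entries, a list of its own where there are three numbers: the shift along the tool's x, y, z in m, then the turn about the tool's z in degrees. A call has 1 to 5 rows; each row shifts and turns the commanded pose from where the row before left it, along the tool's axes as they then stand; what a row does not reach is not made up. A row lasts 1/12 s, in which the tool goes at most 41.7 mm and 7.16 degrees, less where a joint would pass 70% of its speed; a pose out of reach is approached as far as the arm can. A call is refused whole if a number of a shift passes 0.0417 or a number of a turn 7.16, either way. A call with a gripper value outside its range is refused whole. "hand" is the finger opening in m, from 0 to 0.087, set as the call begins (left out, the last holds). The fingers move at their own pace and stop on an object; the grip force is fixed at half the most. Time passes only in rows, so rows that do not move let the fingers close. It gives the time, the measured TCP pose, the force, the opening and the grip force at its end, in the units of the state.
- r.sense(): the state, without advancing time (a new reading comes with each control period).
- imaging.capture(name): name is "scene" or "top"; returns a dict with "frame" (480x640x3 uint8, blue, green, red), "intrinsics" (3x3 intrinsics, pixels), "eye" and "orientation" of the camera in the world. Camera axes: x right, y down, z forward; pixel columns grow to the right and rows downward; lengths in m; the calibration is good to about 2 mm. A picture is of the moment at which its call begins. There is no depth.
- r.finish_job(): hands the job in; it is judged then, once.
Trained networks look in a picture, given as the dict that the camera call returned (one of the last four; its "shot" number tells which), for a name from the list of things; names that differ only in an ending like _2 or _b are one class to them, and where a whole thing is asked for, a point or a joint stands for the part that bears it (a point fixed in the world has none). Each returns a list of dicts, best first, with "confidence" (0 to 1); they miss things now and then, are a little off and sometimes report something else, mostly with a low value. They report only what shows in the picture. A call takes as long as a camera call.
- models.cut_out(picture, target): "region" (480x640 bool, what is visible of it) and "extent" ([left, top, width, height] as shares, 0 to 1, of the picture: columns of its width, rows of its height, round what is visible of it).
- models.place_of(picture, target): "at" ([column, row] as shares, 0 to 1, of the picture: columns of its width, rows of its height: a listed point, or the origin of a listed thing).
The state is a dict: "time_s": time; "joints": joint angles; "joint_velocities": joint speeds; "effort": joint torques, N m; "tcp_pos": TCP position; "ee_rot": TCP orientation; "wrist_force": force on the tool from outside, world axes, zero at the start; "moment": the same for the moment, N m; "gripper_width": opening from 0.0 (shut) to 1.0 (fully open); "gripper_force": force on a finger pad.
Only numpy, scipy, OpenCV 4.12 (cv2) and the standard library are available. Lean on these libraries where they do the work, as an engineer would, in place of code of your own. Each camera call takes 0.05 s, during which the arm holds its last target. There are 200 camera calls.

## Working session

There is one attempt and no reset: what is moved stays moved. The work goes in short steps, Python scripts to look and compute and a tool call to move; the robot and the scene stay as the last step left them, time stands still between calls to the robot, and variables do not carry over. Pictures are saved under pics/ and viewed, at most 14 in all, crops included, and the job is handed in when it is done.

Besides the shell and the picture viewer there is one more tool, called after "Emit:" as name(argument=value, ...) on one line, values as JSON. apply_moves: Moves the arm, as the interface text tells. Its arguments: {"type":"object","properties":{"moves":{"type":"array"},"hand":{"type":"number"}},"required":["moves"]}

```bash
mkdir -p pics
cat > h.py <<'E'
import numpy as np, cv2
from station import r, imaging, models
def ray(c,s):
    K=np.array(c['intrinsics']);p=np.array([s[0]*640,s[1]*480,1])
    d=np.array(c['orientation'])@np.linalg.inv(K)@p
    return np.array(c['eye']),d/np.linalg.norm(d)
def tri(rs):
    A=0;b=0
    for o,d in rs:
        P=np.eye(3)-np.outer(d,d);A=A+P;b=b+P@o
    x=np.linalg.solve(A,b);return x,[1e3*np.linalg.norm((np.eye(3)-np.outer(d,d))@(x-o)) for o,d in rs]
def atz(c,s,z):
    o,d=ray(c,s);return o+d*(z-o[2])/d[2]
def proj(c,X):
    q=np.array(c['intrinsics'])@np.array(c['orientation']).T@(np.array(X)-c['eye']);return q[:2]/q[2]
E
python3 - <<'E'
from h import *
np.set_printoptions(precision=4,suppress=True)
C={n:imaging.capture(n) for n in("scene","top")}
for n,c in C.items():
    cv2.imwrite(f'pics/{n}0.png',c['frame']);print(n,c['eye'],np.array(c['orientation']).tolist(),c['intrinsics'][0])
for t in "gearbox opening bearing shaft collar_end plain_end selector_grip cam sprocket guide_roller".split():
    rs=[]
    for n,c in C.items():
        m=models.place_of(c,t)
        for k in m[:2]: print(t,n,np.round(np.array(k['at'])*[640,480],1),round(k['confidence'],2))
        if m: rs.append(ray(c,m[0]['at']))
    if len(rs)==2: print('   ',*tri(rs))
print(r.sense())
E
```

```text
scene [ 0.1344 -0.9974  0.4435] [[0.8775266358328832, -0.19302794921851352, 0.43896151793103394], [-0.4794825033788227, -0.36579911113106617, 0.7976763374008905], [0.0065979055312868065, -0.9104566003474394, -0.4135519876948765]] [473.6242   0.     316.3813]
top [ 0.3777 -0.2934  1.0859] [[0.011608842834650707, -0.991801406696193, 0.12726038049406174], [-0.9997862445304164, -0.013690281924624667, -0.015493270429148892], [0.01710847789275312, -0.12705331895026306, -0.9917483320519959]] [610.6739   0.     331.4626]
gearbox scene [319.9 311.6] 0.76
gearbox top [385.1 273.5] 0.8
gearbox top [419.3 220.6] 0.28
    [ 0.4638 -0.4076  0.0025] [np.float64(2.594947221374872), np.float64(2.5949472213748637)]
opening scene [313.4 272.3] 0.94
opening top [394.1 274.8] 0.84
    [ 0.4524 -0.4125  0.0833] [np.float64(0.9393152276882815), np.float64(0.9393152276882293)]
bearing scene [267.5 300.8] 0.91
bearing top [399.1 327.2] 0.58
    [ 0.3671 -0.4236  0.0612] [np.float64(0.556815307877426), np.float64(0.5568153078774222)]
shaft scene [319.3 285.6] 0.68
shaft top [395.2 272.4] 0.71
    [ 0.4592 -0.
[... 679 characters left out ...]
ler top [314.9 152.9] 0.98
    [ 0.6819 -0.2788 -0.001 ] [np.float64(1.1294169378381311), np.float64(1.129416937837983)]
{'time_s': 1.1, 'joints': array([-51.3616,  22.0417,   0.4538,  -0.0007, -68.4111, -14.8167]), 'joint_velocities': array([-0.0968,  0.0241,  0.0183, -0.0053,  0.0518,  0.1021]), 'effort': array([ -0.0004, -39.0479,  18.7622,   4.2245,   0.0154,  -0.    ]), 'tcp_pos': array([ 0.2525, -0.5717,  0.2226]), 'ee_rot': array([[-0.9148, -0.4039,  0.    ],
       [-0.4039,  0.9148, -0.    ],
       [-0.    , -0.    , -1.    ]]), 'wrist_force': array([-0.9135, -0.8608, -0.277 ]), 'moment': array([-0.0264, -0.0201,  0.0066]), 'gripper_force': 0.0, 'gripper_width': 1.0014211432565068}
```

View pics/scene0.png

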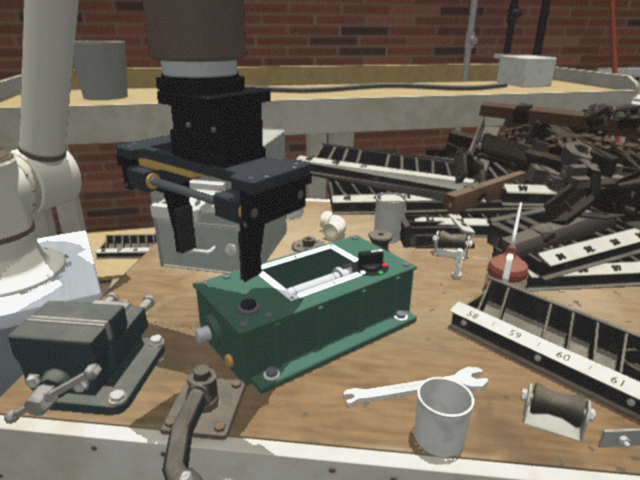

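View pics/top0.png

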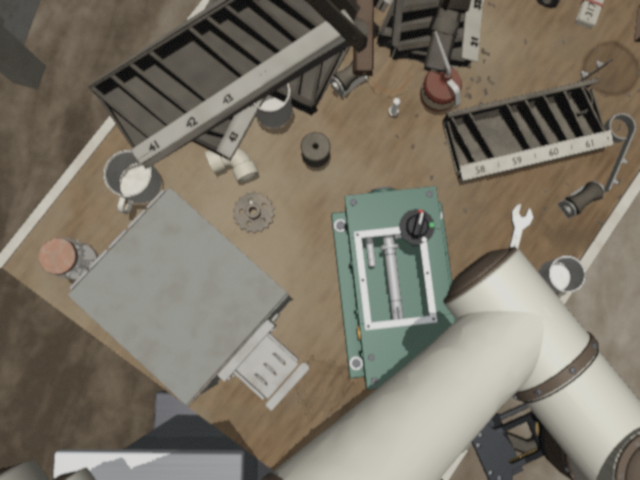

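The scene view shows the gearbox with its opening at about (313,272), the shaft inside and the knob at (372,256). The top view shows the shaft from (398,318) to (389,237), the knob at (418,221), and the sprocket (253,211) and roller (315,152) well away. I'll fit the gearbox frame next.

Run:
```python
from h import *
from scipy.optimize import least_squares
np.set_printoptions(precision=4,suppress=True)
G={'gearbox':(0,0,0),'opening':(-10,0,90),'bearing':(-90,0,60),'selector_grip':(68,-46,110),'cam':(68,-46,60),'shaft':(0,0,60),'collar_end':(109,0,60)}
obs=[];C={n:imaging.capture(n) for n in("scene","top")}
for n,c in C.items():
    for t in G:
        m=models.place_of(c,t)
        if m and m[0]['confidence']>.55: obs.append((c,np.array(m[0]['at'])*[640,480],np.array(G[t])/1e3,t+' '+n))
def T(p,X):
    s,k=np.sin(p[2]),np.cos(p[2]);X=np.asarray(X);return np.array([p[0]+k*X[0]-s*X[1],p[1]+s*X[0]+k*X[1],X[2]])
f=lambda p:np.concatenate([proj(c,T(p,X))-u for c,u,X,_ in obs])
s=least_squares(f,[.46,-.417,.07],loss='soft_l1');p=s.x
print(p,np.degrees(p[2]))
for o,e in zip(obs,f(p).reshape(-1,2)):print(o[3],e)
np.save('p.npy',p)
im=[]
for n,c in C.items():
    u=proj(c,T(p,(-.01,0,.09)));x,y=int(u[0])-75,int(u[1])-75
    I=cv2.resize(c['frame'][y:y+150,x:x+150],None,fx=4,fy=4,interpolation=cv2.INTER_CUBIC)[:, :]
    def L(a,b,col,cl=True):
        P=[((proj(c,T(p,np.array(q)/1e3))-[x,y])*4+1.5).astype(int) for q in (a,b)];cv2.line(I,tuple(map(int,P[0])),tuple(map(int,P[1])),col,1)
    def R(x0,x1,y0,y1,z,col):
        q=[(x0,y0,z),(x1,y0,z),(x1,y1,z),(x0,y1,z)]
        for i in range(4):L(q[i],q[(i+1)%4],col)
    R(-80,60,-48,48,90,(0,0,255));R(-182,130,-84,64,90,(255,0,0));R(-78,58,-9,9,60,(0,255,255))
    a=1.2;d=np.array([np.sin(a),-np.cos(a)])*20
    L((68-d[0],-46-d[1],118),(68+d[0],-46+d[1],118),(255,0,255))
    im.append(I[:, :400] if 0 else cv2.resize(I,(400,400)))
cv2.imwrite('pics/ov.png',np.hstack(im))
```

```text
[ 0.462  -0.4094  0.1211] 6.939595098067246
gearbox scene [-3.3503 -0.148 ]
opening scene [ 0.3841 -2.3161]
bearing scene [2.5316 0.2194]
cam scene [-2.3539 -1.7554]
shaft scene [ 2.5106 -1.7681]
gearbox top [ 0.2815 -1.7865]
opening top [1.1889 0.8624]
bearing top [0.442  0.4984]
selector_grip top [0.689  1.9354]
cam top [-5.4229  0.4512]
shaft top [-3.9891  0.4982]
collar_end top [127.7306  -6.0944]
```

View pics/ov.png

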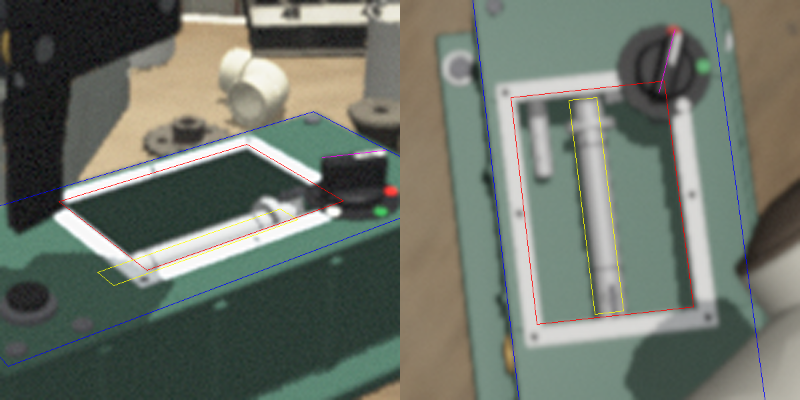

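The overlay matches the frame, shaft and red-pointing knob to within 2–3 mm. I'll move over the knob now.

Emit:
apply_moves(hand=0.05, moves=[[[-0.0344,0,0],0],[[-0.0344,0,0],0],[[-0.0344,0,0],0],[[-0.0344,0,0],0],[[-0.0344,0,0],0]])

```text
time_s: 2.32
tcp_pos: [0.4111, -0.5015, 0.2227]
ee_rot: [[-0.915, -0.404, 0.0], [-0.404, 0.915, -0.0], [-0.0, -0.0, -1.0]]
wrist_force: [0.6, -0.4, -0.4]
gripper_width: 0.705
gripper_force: 0.0
```

Emit:
apply_moves(moves=[[[-0.0344,0,0],0],[[-0.0344,0,0],0],[[-0.0344,0,0],0],[[-0.0344,0,0],0],[[0,0,0],0]])

```text
time_s: 2.73
tcp_pos: [0.5408, -0.4438, 0.2214]
ee_rot: [[-0.913, -0.409, 0.001], [-0.409, 0.913, 0.0], [-0.001, -0.0, -1.0]]
wrist_force: [-0.2, 0.1, -1.5]
gripper_width: 0.578
gripper_force: 0.0
```

Emit:
apply_moves(moves=[[[0,0,0],6.35],[[0,0,0],6.35],[[0,0,0],6.35],[[0,0,0],6.35],[[0,0,0],6.35]])

```text
time_s: 3.15
tcp_pos: [0.5354, -0.4468, 0.2224]
ee_rot: [[-0.99, 0.143, -0.0], [0.143, 0.99, 0.0], [0.0, 0.0, -1.0]]
wrist_force: [0.9, 0.4, -0.5]
gripper_width: 0.571
gripper_force: 0.0
```

Emit:
apply_moves(moves=[[[0,0,0.015],6.35],[[0,0,0.02],0],[[0,0,0.02],0],[[0,0,0],0],[[0,0,0],0]])

```text
time_s: 3.57
tcp_pos: [0.5349, -0.4467, 0.1665]
ee_rot: [[-0.969, 0.247, -0.003], [0.247, 0.969, 0.001], [0.003, 0.0, -1.0]]
wrist_force: [-0.4, -0.0, 0.5]
gripper_width: 0.577
gripper_force: 0.0
```

```bash
cat >> h.py <<'E'
np.set_printoptions(precision=4,suppress=True)
p=np.load('p.npy')
def T(X,p=p):
    s,k=np.sin(p[2]),np.cos(p[2]);X=np.asarray(X)/1e3;return np.array([p[0]+k*X[0]-s*X[1],p[1]+s*X[0]+k*X[1],X[2]])
def crop(c,X,n,w=150,f=4):
    u=proj(c,X);x,y=int(u[0])-w//2,int(u[1])-w//2
    cv2.imwrite(n,cv2.resize(c['frame'][max(y,0):y+w,max(x,0):x+w],None,fx=f,fy=f,interpolation=cv2.INTER_CUBIC))
def st(goal=None,ang=None):
    s=r.sense();R=s['ee_rot'];t=s['tcp_pos'];a=np.degrees(np.arctan2(R[1,0],R[0,0]))
    print('t',s['time_s'],'tcp',t,'xang',a,'F',s['wrist_force'],'w',s['gripper_width']*.087,'gf',s['gripper_force'],'j',s['joints'])
    k,q=np.cos(p[2]),np.sin(p[2]);d=t-[p[0],p[1],0];print(' gearbox tcp mm',1e3*np.array([k*d[0]+q*d[1],-q*d[0]+k*d[1],d[2]]),'x ang gb',a-np.degrees(p[2]))
    if goal is not None: print(' tool shift',R.T@(goal-t))
E
python3 - <<'E'
from h import *
st(T((68,-46,103)))
C={n:imaging.capture(n) for n in("scene","top")}
for n,c in C.items():
    for t in ('selector_grip','shaft'):
        for k in models.place_of(c,t)[:1]: print(n,t,np.array(k['at'])*[640,480],k['confidence'],atz(c,k['at'],.11 if t!='shaft' else .06))
crop(C['scene'],T((68,-46,130)),'pics/k1.png',130,5)
E
```

```text
t 3.5667 tcp [ 0.5349 -0.4467  0.1665] xang 165.72331574114017 F [-0.3715 -0.0213  0.4563] w 0.05018217503787362 gf 0.0 j [-26.5982  31.2779   7.4449   0.02   -66.3323 -77.6866]
 gearbox tcp mm [ 67.8489 -45.7824 166.5493] x ang gb 158.7837206430729
 tool shift [-0.0004 -0.0002  0.0635]
scene selector_grip [372.608 258.288] 0.67 [ 0.5317 -0.4586  0.11  ]
scene shaft [315.392 286.176] 0.59 [ 0.4526 -0.417   0.06  ]
top selector_grip [417.792 223.68 ] 0.81 [ 0.5347 -0.4483  0.11  ]
top shaft [392.704 272.208] 0.59 [ 0.4593 -0.4133  0.06  ]
```

View pics/k1.png

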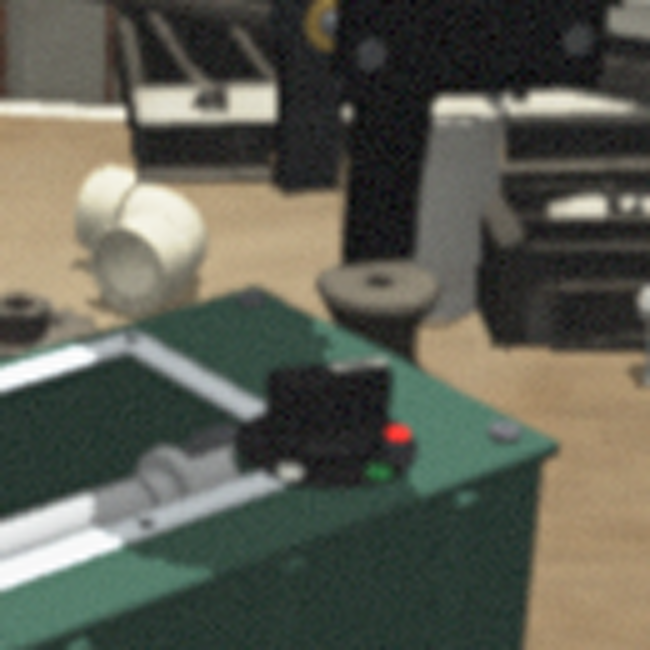

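The open fingers hang above the knob and straddle its bar, with the pointer at red. Next I'll descend, close and turn.

Emit:
apply_moves(moves=[[[0,0,0.02],0],[[0,0,0.02],0],[[0,0,0.015],0],[[0,0,0.0075],0],[[0,0,0],0]])

```text
time_s: 4.28
tcp_pos: [0.5349, -0.4461, 0.1033]
ee_rot: [[-0.969, 0.247, -0.003], [0.247, 0.969, 0.002], [0.003, 0.001, -1.0]]
wrist_force: [-0.6, -0.2, 0.3]
gripper_width: 0.577
gripper_force: 0.0
```

Emit:
apply_moves(hand=0.0, moves=[[[0,0,0],0],[[0,0,0],0],[[0,0,0],0],[[0,0,0],0],[[0,0,0],0]])

```text
time_s: 4.7
tcp_pos: [0.536, -0.4469, 0.1059]
ee_rot: [[-0.969, 0.247, 0.001], [0.247, 0.969, -0.001], [-0.001, -0.0, -1.0]]
wrist_force: [0.1, -0.1, 0.2]
gripper_width: 0.283
gripper_force: 0.0
```

Emit:
apply_moves(moves=[[[0,0,0],0],[[0,0,0],0],[[0,0,0],0],[[0,0,0],0],[[0,0,0],0]])

```text
time_s: 5.12
tcp_pos: [0.5353, -0.4489, 0.1056]
ee_rot: [[-0.969, 0.247, 0.0], [0.247, 0.969, -0.003], [-0.001, -0.003, -1.0]]
wrist_force: [-1.7, -6.5, -0.7]
gripper_width: 0.144
gripper_force: 30.0
```

Emit:
apply_moves(moves=[[[0,-0.0015,0],5.7],[[0,-0.001,0],5.7],[[0,0,0],5.7],[[0,0,0],5.7],[[0,0,0],5.7]])

```text
time_s: 5.53
tcp_pos: [0.5348, -0.4499, 0.1056]
ee_rot: [[-0.731, 0.682, -0.0], [0.682, 0.731, -0.001], [-0.001, -0.001, -1.0]]
wrist_force: [-0.8, -3.4, -0.1]
gripper_width: 0.146
gripper_force: 30.0
```

Emit:
apply_moves(moves=[[[0,0,0],5.7],[[0,0,0],5.7],[[0,0,0],5.7],[[0,0,0],5.7],[[0,0,0],5.7]])

```text
time_s: 5.95
tcp_pos: [0.5339, -0.4505, 0.1056]
ee_rot: [[-0.316, 0.949, -0.001], [0.949, 0.316, -0.002], [-0.001, -0.002, -1.0]]
wrist_force: [-2.8, -4.0, 0.8]
gripper_width: 0.143
gripper_force: 30.0
```

Emit:
apply_moves(moves=[[[0,0,0],5.8],[[0,0,0],5.9],[[0,0,0],0],[[0,0,0],0],[[0,0,0],0]])

```text
time_s: 6.37
tcp_pos: [0.5335, -0.4505, 0.1056]
ee_rot: [[-0.122, 0.993, -0.002], [0.993, 0.122, -0.002], [-0.001, -0.002, -1.0]]
wrist_force: [-2.8, -3.6, 0.5]
gripper_width: 0.145
gripper_force: 30.0
```

Run:
```python
from h import *
st()
```

```text
t 6.3667 tcp [ 0.5335 -0.4505  0.1056] xang 96.9949912621872 F [-2.7875 -3.6469  0.5205] w 0.012582913946380515 gf 29.999143481254578 j [ -26.8921   34.2044    3.3785    0.1544  -59.2443 -146.192 ]
 gearbox tcp mm [ 66.0204 -49.4848 105.5593] x ang gb 90.05539616411995
```

Emit:
apply_moves(hand=0.05, moves=[[[0,0,0],0],[[0,0,0],0],[[0,0,0],0],[[0,0,0],0],[[0,0,-0.01],0]])

```text
time_s: 6.78
tcp_pos: [0.534, -0.4479, 0.1129]
ee_rot: [[-0.122, 0.993, -0.004], [0.993, 0.122, 0.003], [0.003, -0.003, -1.0]]
wrist_force: [-1.2, 0.6, -0.1]
gripper_width: 0.438
gripper_force: 0.0
```

Emit:
apply_moves(moves=[[[0,0,-0.02],0],[[0,0,-0.03],0],[[0,0,-0.035],-7],[[0,0,-0.025],-7],[[0,0,-0.02],-7]])

```text
time_s: 7.2
tcp_pos: [0.5357, -0.4494, 0.2495]
ee_rot: [[-0.476, 0.88, 0.004], [0.88, 0.476, -0.003], [-0.005, 0.002, -1.0]]
wrist_force: [-0.0, 0.1, 1.3]
gripper_width: 0.573
gripper_force: 0.0
```

Emit:
apply_moves(moves=[[[0,0,0],-7],[[0,0,0],-7],[[0,0,0],-7],[[0,0,0],-7],[[0,0,0],-7]])

```text
time_s: 7.62
tcp_pos: [0.5352, -0.4489, 0.2461]
ee_rot: [[-0.894, 0.448, 0.001], [0.448, 0.894, -0.0], [-0.001, 0.0, -1.0]]
wrist_force: [1.0, -0.4, 0.2]
gripper_width: 0.571
gripper_force: 0.0
```

Emit:
apply_moves(moves=[[[0,0,0],-7],[[0,0,0],-7],[[0,0,0],-7],[[0,0,0],-7],[[0,0,0],-6]])

```text
time_s: 8.03
tcp_pos: [0.5352, -0.4489, 0.246]
ee_rot: [[-0.992, -0.128, 0.001], [-0.128, 0.992, -0.0], [-0.001, -0.001, -1.0]]
wrist_force: [-0.2, 0.2, -0.5]
gripper_width: 0.574
gripper_force: 0.0
```

Run:
```python
from h import *
st()
C={n:imaging.capture(n) for n in("scene","top")}
for n,c in C.items():
    for t in ('shaft','selector','opening','bearing','collar_end','plain_end'):
        for k in models.place_of(c,t)[:1]: print(n,t,np.array(k['at'])*[640,480],round(k['confidence'],2),atz(c,k['at'],{'selector':.11,'opening':.09}.get(t,.06)))
    m=models.cut_out(c,'shaft')
    if m:
        M=m[0]['region'];ys,xs=np.nonzero(M);print(n,'cut',m[0]['confidence'],M.sum(),xs.min(),xs.max(),ys.min(),ys.max())
        if n=='top':
            for y in range(ys.min(),ys.max()+1,6):
                q=xs[ys==y];print(y,q.min(),q.max(),atz(c,((q.min()+q.max()+1)/2/640,(y+.5)/480),.06))
ims=[]
for n,X in (('top',T((0,0,90))),('scene',T((10,-10,90)))):
    crop(C[n],X,'pics/tmp.png',150,4);ims.append(cv2.resize(cv2.imread('pics/tmp.png'),(400,400)))
cv2.imwrite('pics/k2.png',np.hstack(ims))
```

```text
t 8.0333 tcp [ 0.5352 -0.4489  0.246 ] xang -172.62402271210783 F [-0.152   0.2052 -0.508 ] w 0.04992258578209385 gf 0.0 j [-26.7621  28.6532  14.4006   0.0016 -75.6932 -55.8623]
 gearbox tcp mm [ 67.8748 -48.0263 246.018 ] x ang gb -179.5636178101751
scene shaft [317.12 285.12] 0.82 [ 0.4567 -0.4154  0.06  ]Traceback (most recent call last):
  File "<stdin>", line 6, in <module>
ValueError: it knows: bearing, cam, collar_end, gearbox, guide_roller, opening, plain_end, selector_grip, shaft, sprocket
```

```bash
cat > look.py <<'E'
from h import *
import sys
st()
C={n:imaging.capture(n) for n in("scene","top")}
for n,c in C.items():
    for t in ('shaft','selector_grip','opening','bearing','collar_end','plain_end'):
        for k in models.place_of(c,t)[:1]: print(n,t,np.array(k['at'])*[640,480],round(k['confidence'],2),atz(c,k['at'],{'selector_grip':.11,'opening':.09}.get(t,.06)))
    m=models.cut_out(c,'shaft')
    if m:
        M=m[0]['region'];ys,xs=np.nonzero(M);print(n,'cut',m[0]['confidence'],M.sum(),xs.min(),xs.max(),ys.min(),ys.max())
        if n=='top':
            for y in range(ys.min(),ys.max()+1,8):
                q=xs[ys==y];print(y,q.min(),q.max(),atz(c,((q.min()+q.max()+1)/2/640,(y+.5)/480),.06))
ims=[]
for n,X in (('top',T((0,0,90))),('scene',T((10,-10,90)))):
    crop(C[n],X,'pics/tmp.png',150,4);ims.append(cv2.resize(cv2.imread('pics/tmp.png'),(400,400)))
cv2.imwrite(sys.argv[1],np.hstack(ims))
E
python3 look.py pics/k2.png
```

```text
t 8.1833 tcp [ 0.5352 -0.4489  0.2458] xang -173.10781943049776 F [-0.1686 -0.9867  0.406 ] w 0.050313146227232174 gf 0.0 j [-26.7668  28.664   14.3887  -0.0009 -75.6786 -56.3408]
 gearbox tcp mm [ 67.8469 -48.0582 245.7983] x ang gb -180.047414528565
scene shaft [318.016 286.416] 0.55 [ 0.456  -0.4197  0.06  ]
scene selector_grip [369.6  258.48] 0.59 [ 0.5272 -0.4569  0.11  ]
scene opening [314.304 270.48 ] 0.7 [ 0.4497 -0.4185  0.09  ]
scene bearing [269.632 298.896] 0.8 [ 0.3723 -0.4181  0.06  ]
scene cut 0.97 585 288 351 267 294
top shaft [394.688 272.304] 0.89 [ 0.4592 -0.4167  0.06  ]
top selector_grip [420.48  220.512] 0.52 [ 0.54   -0.4527  0.11  ]
top opening [394.176 274.608] 0.75 [ 0.453  -0.4122  0.09  ]
top bearing [398.976 326.112] 0.56 [ 0.3694 -0.4237  0.06  ]
top cut 0.82 983 380 403 234 319
234 387 392 [ 0.5235 -0.4088  0.06  ]
242 383 393 [ 0.5097 -0.4062  0.06  ]
250 384 394 [ 0.4961 -0.4079  0.06  ]
258 386 395 [ 0.4825 -0.4105  0.06  ]
266 386 396 [ 0.469  -0.4113  0.06  ]
274 387 398 [ 0.4555 -0.4138  0.06  ]
282 388 399 [ 0.442  -0.4155  0.06  ]
290 389 400 [ 0.4286 -0.4172  0.06  ]
298 390 401 [ 0.4152 -0.4188  0.06  ]
306 391 401 [ 0.4019 -0.4196  0.06  ]
314 392 402 [ 0.3886 -0.4213  0.06  ]
```

View pics/k2.png

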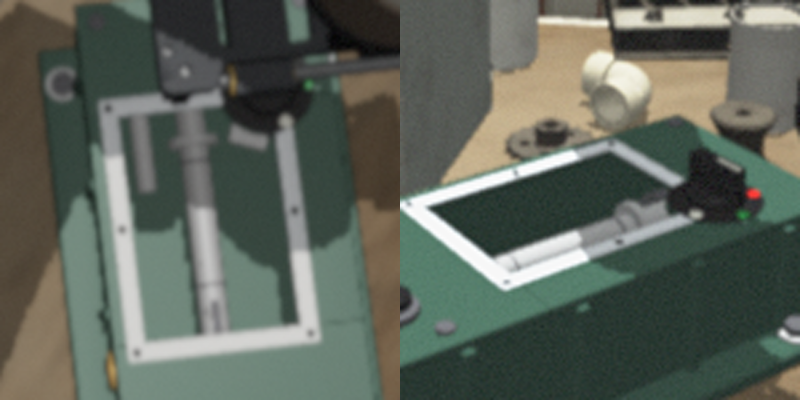

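The pictures show the knob's bar now pointing to the green mark (scene crop, 743,213) and a cam lobe lying parallel to the shaft (top crop, 248,138). The knob's true centre and the shaft line agree on a gearbox origin of (0.4605, -0.4135) with 7° yaw.

Run:
```python
import numpy as np
np.save('p.npy',[.4605,-.4135,np.radians(7.0)])
```

Emit:
apply_moves(moves=[[[0.0193,0.0147,0],0],[[0.0193,0.0147,0],0],[[0.0193,0.0147,0.02],0],[[0,0,0.03],0],[[0,0,0.03],0]])

```text
time_s: 9.4
tcp_pos: [0.4718, -0.4123, 0.1665]
ee_rot: [[-0.992, -0.122, 0.004], [-0.122, 0.992, -0.002], [-0.004, -0.003, -1.0]]
wrist_force: [1.3, 0.1, -0.9]
gripper_width: 0.573
gripper_force: 0.0
```

Emit:
apply_moves(moves=[[[0,0,0.03],0],[[0,0,0.02],0],[[0,0,0.01],0],[[0,0,0],0],[[0,0,0],0]])

```text
time_s: 9.82
tcp_pos: [0.4726, -0.4128, 0.1056]
ee_rot: [[-0.992, -0.123, 0.0], [-0.123, 0.992, -0.001], [-0.0, -0.001, -1.0]]
wrist_force: [0.3, -0.1, 0.3]
gripper_width: 0.572
gripper_force: 0.0
```

Run:
```python
from h import *
st(T((12,0,43)))
c=imaging.capture('scene');crop(c,T((10,0,90)),'pics/s3.png',150,4)
```

```text
t 9.8167 tcp [ 0.4726 -0.4128  0.1056] xang -172.95191690215606 F [ 0.3378 -0.1043  0.3055] w 0.04979263126213076 gf 0.0 j [-26.3657  27.9741  -7.96     0.0448 -54.0319 -56.6125]
 gearbox tcp mm [ 12.0867  -0.7925 105.6012] x ang gb -179.95191690215606
 tool shift [0.0001 0.0008 0.0626]
```

View pics/s3.png

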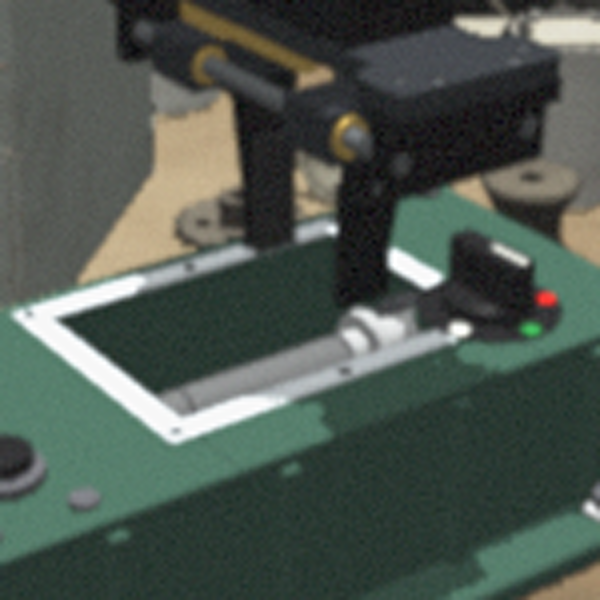

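The pointer line at (510,255) looks toward the green mark at (530,328), and the fingers hang over the opening astride the shaft. Next: descend and grip.

Emit:
apply_moves(moves=[[[0,0.0005,0.02],0],[[0,0,0.02],0],[[0,0,0.0145],0],[[0,0,0.008],0],[[0,0,0],0]])

```text
time_s: 10.28
tcp_pos: [0.472, -0.4118, 0.0422]
ee_rot: [[-0.993, -0.122, -0.001], [-0.122, 0.993, 0.0], [0.001, 0.001, -1.0]]
wrist_force: [-0.8, -0.2, -0.6]
gripper_width: 0.575
gripper_force: 0.0
```

Emit:
apply_moves(hand=0.0, moves=[[[0,0,0],0],[[0,0,0],0],[[0,0,0],0],[[0,0,0],0],[[0,0,0],0]])

```text
time_s: 10.7
tcp_pos: [0.4724, -0.4121, 0.0434]
ee_rot: [[-0.992, -0.122, 0.001], [-0.122, 0.992, -0.001], [-0.001, -0.001, -1.0]]
wrist_force: [0.5, -0.6, 0.3]
gripper_width: 0.283
gripper_force: 0.0
```

Emit:
apply_moves(moves=[[[0,0,0],0],[[0,0,0],0],[[0,0,0],0],[[0,0,0],0]])

```text
time_s: 11.03
tcp_pos: [0.472, -0.4116, 0.0429]
ee_rot: [[-0.992, -0.122, -0.0], [-0.122, 0.992, 0.0], [0.0, 0.0, -1.0]]
wrist_force: [-1.1, 2.7, 4.0]
gripper_width: 0.197
gripper_force: 30.0
```

Emit:
apply_moves(moves=[[[0.008,0,0],0],[[0.008,0,0],0],[[0.008,0,0],0],[[0.008,0,0],0]])

```text
time_s: 11.37
tcp_pos: [0.4391, -0.4156, 0.0416]
ee_rot: [[-0.992, -0.122, -0.001], [-0.122, 0.992, 0.001], [0.001, 0.001, -1.0]]
wrist_force: [0.9, 0.5, -3.2]
gripper_width: 0.196
gripper_force: 30.0
```

Emit:
apply_moves(moves=[[[0.008,0,0],0],[[0.008,0,0],0],[[0.008,0,0],0],[[0,0,0],0],[[0,0,0],0]])

```text
time_s: 11.78
tcp_pos: [0.4151, -0.4187, 0.0424]
ee_rot: [[-0.993, -0.121, -0.002], [-0.121, 0.993, 0.001], [0.002, 0.001, -1.0]]
wrist_force: [-0.5, -0.4, -2.5]
gripper_width: 0.198
gripper_force: 30.0
```

```bash
python3 look.py pics/s4.png
```

```text
t 11.7833 tcp [ 0.4151 -0.4187  0.0424] xang -173.0267148790179 F [-0.5491 -0.4019 -2.55  ] w 0.01719055602733011 gf 29.999235570430756 j [-29.5198  29.2691 -16.948    0.0158 -43.8929 -53.5183]
 gearbox tcp mm [-45.7464   0.3577  42.4247] x ang gb -180.0267148790179
scene shaft [286.784 296.688] 0.41 [ 0.3982 -0.4246  0.06  ]
scene selector_grip [370.496 256.8  ] 0.67 [ 0.5318 -0.4527  0.11  ]
scene opening [319.296 314.88 ] 0.66 [ 0.396  -0.5317  0.09  ]
scene bearing [269.376 300.72 ] 0.82 [ 0.3698 -0.4227  0.06  ]
scene collar_end [318.208 314.688] 0.46 [ 0.417 -0.491  0.06 ]
top selector_grip [419.2   222.384] 0.8 [ 0.5369 -0.4506  0.11  ]
top bearing [398.016 326.208] 0.73 [ 0.3692 -0.4221  0.06  ]
```

View pics/s4.png

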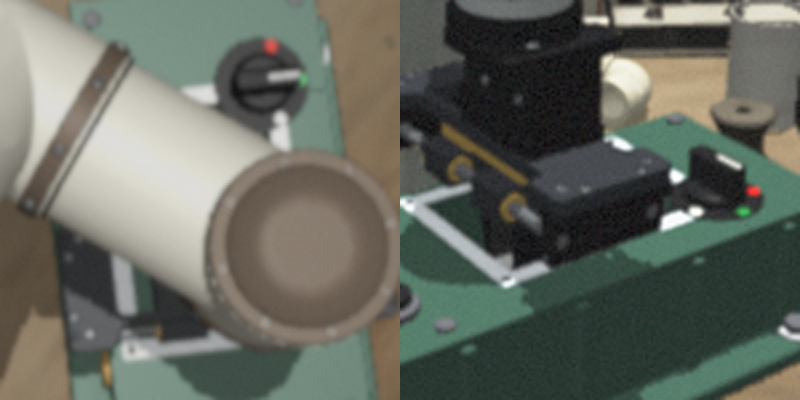

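Emit:
apply_moves(hand=0.05, moves=[[[0,0,0],0],[[0,0,0],0],[[0,0,0],0],[[0,0,0],0],[[0,0,-0.015],0]])

```text
time_s: 13.0
tcp_pos: [0.4152, -0.4178, 0.0555]
ee_rot: [[-0.993, -0.122, -0.004], [-0.122, 0.993, 0.003], [0.003, 0.003, -1.0]]
wrist_force: [-0.3, -0.4, -0.3]
gripper_width: 0.489
gripper_force: 0.0
```

Emit:
apply_moves(moves=[[[-0.014,0,-0.02],0],[[-0.014,0,-0.02],0],[[-0.014,0,-0.02],0],[[-0.014,0,0],0],[[0,0,0],0]])

```text
time_s: 13.42
tcp_pos: [0.4756, -0.4123, 0.1193]
ee_rot: [[-0.992, -0.124, 0.005], [-0.124, 0.992, -0.003], [-0.005, -0.004, -1.0]]
wrist_force: [-0.4, -0.4, -0.5]
gripper_width: 0.569
gripper_force: 0.0
```

Run:
```python
from h import *
st(T((11,0,43)))
ims=[]
for n,X in (('top',T((0,0,90))),('scene',T((0,-0,70)))):
    c=imaging.capture(n)
    for t in ('shaft','collar_end'):
        for k in models.place_of(c,t)[:1]: print(n,t,np.array(k['at'])*[640,480],round(k['confidence'],2),atz(c,k['at'],.06))
    crop(c,X,'pics/tmp.png',110,4);ims.append(cv2.resize(cv2.imread('pics/tmp.png'),(400,400)))
    u=proj(c,X);o=np.array([int(u[0])-55,int(u[1])-55]);s=400/110
    for gx in (-80,-60,-40,-20,0,20,40,60):
        v=((proj(c,T((gx,0,60)))-o)*s).astype(int);cv2.circle(ims[-1],tuple(map(int,v)),2,(0,0,255),-1)
cv2.imwrite('pics/s5.png',np.hstack(ims))
```

```text
t 13.4167 tcp [ 0.4756 -0.4123  0.1193] xang -172.86427885323317 F [-0.3763 -0.4166 -0.5105] w 0.04952949876539076 gf 0.0 j [-26.2091  27.1953  -7.0417   0.0266 -55.4148 -56.6707]
 gearbox tcp mm [ 15.0978  -0.6908 119.346 ] x ang gb -179.86427885323317
 tool shift [0.0045 0.001  0.0763]
top shaft [397.504 304.704] 0.77 [ 0.4049 -0.4213  0.06  ]
scene shaft [289.408 299.904] 0.48 [ 0.3977 -0.4349  0.06  ]
```

View pics/s5.png

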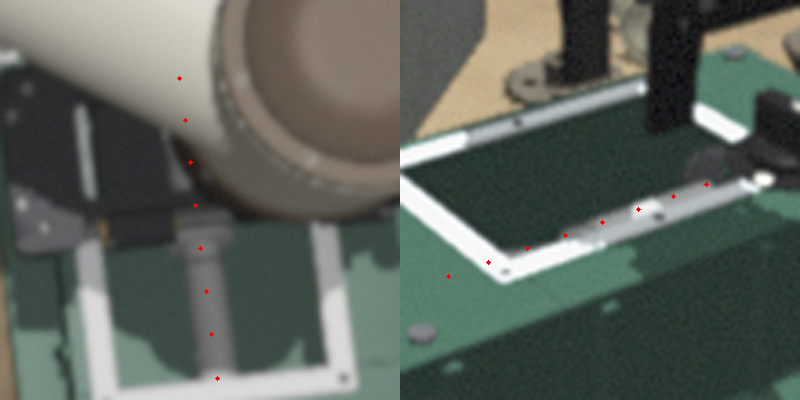

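The top crop shows the rear collar at row ~234 (gearbox x ≈ -13) and the shaft origin near -55, so the slide worked. The gap between the collars is centred at about x = 12. I'll grip there.

Emit:
apply_moves(moves=[[[0,0,0.02],0],[[0,0,0.025],0],[[0,0,0.02],0],[[0,0,0.01],0],[[0,0,0],0]])

```text
time_s: 14.13
tcp_pos: [0.4699, -0.411, 0.0395]
ee_rot: [[-0.993, -0.121, -0.005], [-0.121, 0.993, 0.003], [0.005, 0.004, -1.0]]
wrist_force: [-0.1, -0.4, 0.7]
gripper_width: 0.574
gripper_force: 0.0
```

Emit:
apply_moves(hand=0.0, moves=[[[0,0,0],0],[[0,0,0],0],[[0,0,0],0],[[0,0,0],0],[[0,0,0],0]])

```text
time_s: 14.55
tcp_pos: [0.4725, -0.4121, 0.0436]
ee_rot: [[-0.992, -0.122, 0.002], [-0.122, 0.992, -0.001], [-0.001, -0.001, -1.0]]
wrist_force: [-0.3, 0.1, -0.1]
gripper_width: 0.282
gripper_force: 0.0
```

Emit:
apply_moves(moves=[[[0,0,0],0],[[0,0,0],0],[[0,0,0],0],[[0,0,0],0]])

```text
time_s: 14.88
tcp_pos: [0.4723, -0.4121, 0.0429]
ee_rot: [[-0.992, -0.122, 0.001], [-0.122, 0.992, -0.0], [-0.001, -0.001, -1.0]]
wrist_force: [-0.3, -0.0, 2.4]
gripper_width: 0.171
gripper_force: 29.7
```

```bash
python3 -c "
from h import *
st()"
```

```text
t 14.8833 tcp [ 0.4723 -0.4121  0.0429] xang -172.96941706082873 F [-0.3295 -0.0428  2.4108] w 0.01487996607328903 gf 29.696739614009857 j [-26.3285  32.0348 -11.4241   0.0144 -46.4987 -56.6508]
 gearbox tcp mm [11.8852 -0.0236 42.9199] x ang gb -179.96941706082873
```

Emit:
apply_moves(moves=[[[0,0,-0.005],0],[[0,0,-0.005],0],[[0,0,-0.005],0],[[0,0,-0.005],0],[[0,0,0],0]])

```text
time_s: 15.3
tcp_pos: [0.4727, -0.4125, 0.0644]
ee_rot: [[-0.992, -0.123, 0.002], [-0.123, 0.992, -0.002], [-0.002, -0.002, -1.0]]
wrist_force: [0.8, -0.0, 0.2]
gripper_width: 0.034
gripper_force: 0.0
```

Emit:
apply_moves(moves=[[[0,0,-0.005],0],[[0,0,-0.005],0],[[0,0,-0.005],0],[[0,0,0],0]])

```text
time_s: 15.63
tcp_pos: [0.4727, -0.4124, 0.0791]
ee_rot: [[-0.992, -0.123, 0.002], [-0.123, 0.992, -0.002], [-0.002, -0.002, -1.0]]
wrist_force: [0.6, 0.2, 0.5]
gripper_width: 0.008
gripper_force: 0.0
```

Run:
```python
from h import *
st()
c=imaging.capture('scene');crop(c,T((0,0,90)),'pics/s6.png',150,4)
for t in ('shaft','collar_end'):
    for k in models.place_of(c,t)[:1]: print(t,np.array(k['at'])*[640,480],k['confidence'])
```

```text
t 15.6333 tcp [ 0.4727 -0.4124  0.0791] xang -172.95814156648672 F [0.5984 0.224  0.5009] w 0.0006792045850256822 gf 0.0 j [-26.33    29.5682  -9.5985   0.0335 -50.6894 -56.6494]
 gearbox tcp mm [12.2801 -0.4012 79.1441] x ang gb -179.95814156648672
collar_end [288.384 301.584] 0.33
```

View pics/s6.png

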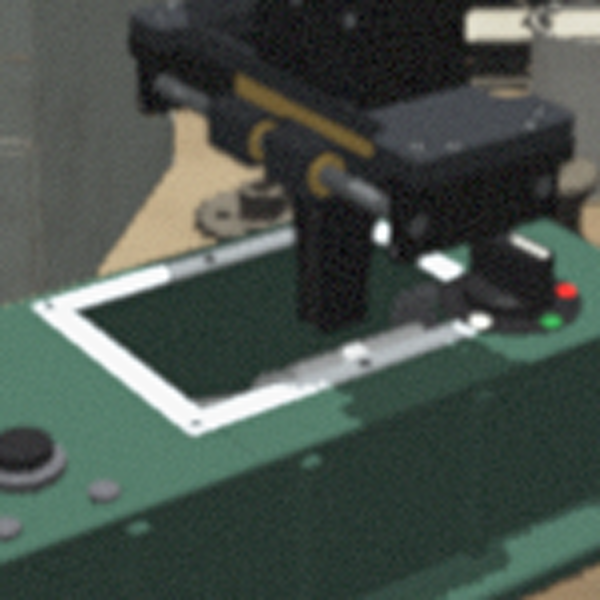

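The view shows the fingers shut and empty. The collar end lost its front bearing and sagged about 11°, so the pads closed above the axis (14.9 mm chord) and slid off. I'll regrip about 15 mm lower.

Emit:
apply_moves(hand=0.05, moves=[[[0,0,0],0],[[0,0,0],0],[[0,0,0],0],[[0,0,0],0],[[0,0,0],0]])

```text
time_s: 16.2
tcp_pos: [0.472, -0.4118, 0.0774]
ee_rot: [[-0.992, -0.122, -0.0], [-0.122, 0.992, 0.0], [0.0, 0.0, -1.0]]
wrist_force: [-0.1, 0.5, 0.3]
gripper_width: 0.296
gripper_force: 0.0
```

Emit:
apply_moves(moves=[[[0,0,0],0],[[0,0,0],0],[[0,0,0],0],[[0,0,0.01],0],[[0,0,0.012],0]])

```text
time_s: 16.62
tcp_pos: [0.4727, -0.4122, 0.0557]
ee_rot: [[-0.992, -0.122, 0.002], [-0.122, 0.992, -0.001], [-0.002, -0.001, -1.0]]
wrist_force: [-0.5, -0.5, -0.3]
gripper_width: 0.56
gripper_force: 0.0
```

Emit:
apply_moves(moves=[[[0,0,0.012],0],[[0,0,0.01],0],[[0,0,0.005],0],[[0,0,0.002],0],[[0,0,0],0]])

```text
time_s: 17.03
tcp_pos: [0.4718, -0.4118, 0.0256]
ee_rot: [[-0.992, -0.122, -0.001], [-0.122, 0.992, 0.001], [0.001, 0.001, -1.0]]
wrist_force: [1.2, 0.4, 0.1]
gripper_width: 0.574
gripper_force: 0.0
```

No contact. Now I'll close.

Emit:
apply_moves(hand=0.0, moves=[[[0,0,0],0],[[0,0,0],0],[[0,0,0],0],[[0,0,0],0],[[0,0,0],0]])

```text
time_s: 17.45
tcp_pos: [0.4722, -0.412, 0.0269]
ee_rot: [[-0.992, -0.122, 0.001], [-0.122, 0.992, -0.0], [-0.001, -0.0, -1.0]]
wrist_force: [-1.1, 0.0, 0.5]
gripper_width: 0.279
gripper_force: 0.0
```

Emit:
apply_moves(moves=[[[0,0,0],0],[[0,0,0],0],[[0,0,0],0],[[0,0,0],0],[[0,0,0],0]])

```text
time_s: 17.87
tcp_pos: [0.4721, -0.4119, 0.0266]
ee_rot: [[-0.993, -0.122, 0.0], [-0.122, 0.993, -0.0], [-0.0, -0.0, -1.0]]
wrist_force: [0.2, 0.8, 0.5]
gripper_width: 0.196
gripper_force: 30.0
```

Emit:
apply_moves(moves=[[[0,0,-0.005],0],[[0,0,-0.005],0],[[0,0,-0.005],0],[[0,0,-0.005],0],[[0,0,0],0]])

```text
time_s: 18.28
tcp_pos: [0.4721, -0.412, 0.0476]
ee_rot: [[-0.993, -0.122, 0.001], [-0.122, 0.993, -0.0], [-0.001, -0.0, -1.0]]
wrist_force: [-0.7, 0.3, -3.3]
gripper_width: 0.195
gripper_force: 30.0
```

Emit:
apply_moves(moves=[[[0,0,-0.005],0],[[0,0,-0.005],0],[[0,0,-0.005],0],[[0,0,-0.005],0],[[0,0,0],0]])

```text
time_s: 18.7
tcp_pos: [0.4724, -0.4121, 0.0679]
ee_rot: [[-0.993, -0.122, 0.001], [-0.122, 0.993, -0.001], [-0.001, -0.001, -1.0]]
wrist_force: [-0.6, -0.2, -3.7]
gripper_width: 0.199
gripper_force: 30.0
```

Emit:
apply_moves(moves=[[[0,0,-0.005],0],[[0,0,-0.005],0],[[0,0,-0.005],0],[[0,0,-0.005],0],[[0,0,0],0]])

```text
time_s: 19.12
tcp_pos: [0.4726, -0.4121, 0.0879]
ee_rot: [[-0.992, -0.122, 0.002], [-0.122, 0.992, -0.001], [-0.002, -0.001, -1.0]]
wrist_force: [-0.3, 0.1, -3.6]
gripper_width: 0.2
gripper_force: 30.0
```

Run:
```python
from h import *
st()
c=imaging.capture('scene');u=proj(c,T((-20,0,90)));x,y=int(u[0])-75,int(u[1])-75
I=cv2.resize(c['frame'][y:y+150,x:x+150],None,fx=4,fy=4,interpolation=cv2.INTER_CUBIC)
m=models.cut_out(c,'shaft')
for k in m[:2]:
    ys,xs=np.nonzero(k['region']);print(k['confidence'],len(xs),xs.min(),xs.max(),ys.min(),ys.max())
for t in ('shaft','collar_end','plain_end'):
    for k in models.place_of(c,t)[:1]: print(t,np.array(k['at'])*[640,480],k['confidence'])
# expected axis for tilt angles through grip point
g=r.sense()['tcp_pos']+[0,0,.019];d=np.array([np.cos(p[2]),np.sin(p[2]),0])
for a,col in ((5,(255,0,0)),(15,(0,255,0)),(25,(0,0,255))):
    a=np.radians(a);v=d*np.cos(a)+[0,0,np.sin(a)]
    P=[tuple(int(q) for q in (proj(c,g+v*l)-[x,y])*4) for l in (-.1,.041)];cv2.line(I,P[0],P[1],col,1)
cv2.imwrite('pics/s7.png',I)
```

```text
t 19.1167 tcp [ 0.4726 -0.4121  0.0879] xang -172.97841980478552 F [-0.2727  0.0601 -3.5592] w 0.017420959474486603 gf 30.011307299137115 j [-26.3233  28.9993  -9.1075   0.0076 -51.7797 -56.6598]
 gearbox tcp mm [12.2024 -0.1376 87.9263] x ang gb -179.97841980478552
0.76 667 282 344 251 293
0.58 227 293 312 236 251
shaft [292.48  284.592] 0.88
collar_end [346.176 247.104] 0.7
plain_end [367.424 284.016] 0.67
```

View pics/s7.png

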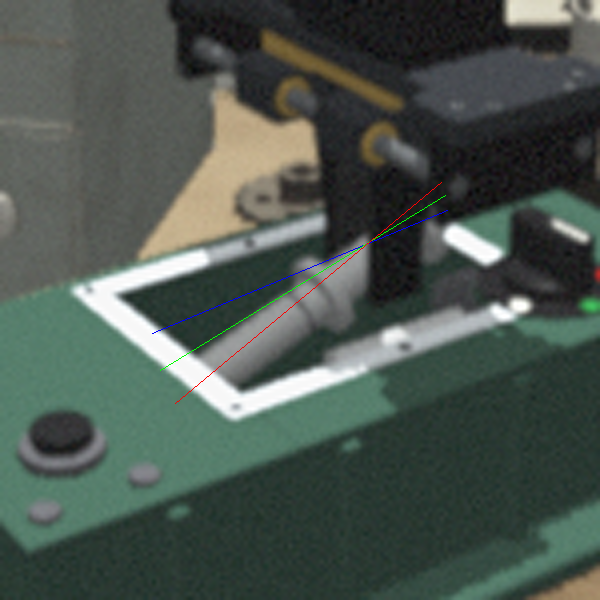

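The shaft is now tipped up about 20° in the opening, from (215,365) through the collar at (325,298) to the grip at (365,260), and the collar end is above the deck. I'll lift a bit more, then draw it out along its axis.

Emit:
apply_moves(moves=[[[0,0,-0.005],0],[[0,0,-0.005],0],[[0,0,-0.006],0],[[-0.005,0,-0.004],0],[[-0.006,0,-0.004],0]])

```text
time_s: 19.78
tcp_pos: [0.4831, -0.4105, 0.1113]
ee_rot: [[-0.993, -0.122, 0.0], [-0.122, 0.993, -0.0], [-0.0, -0.0, -1.0]]
wrist_force: [-0.6, 0.8, -3.7]
gripper_width: 0.194
gripper_force: 30.0
```

Emit:
apply_moves(moves=[[[-0.007,0,-0.0042],0],[[-0.007,0,-0.0042],0],[[-0.007,0,-0.0042],0],[[0,0,0],0]])

```text
time_s: 20.12
tcp_pos: [0.5063, -0.4081, 0.1242]
ee_rot: [[-0.992, -0.123, 0.003], [-0.123, 0.992, -0.002], [-0.003, -0.002, -1.0]]
wrist_force: [1.0, 0.8, -5.4]
gripper_width: 0.197
gripper_force: 30.0
```

```bash
cat > ax.py <<'E'
from h import *
import sys
st()
g=r.sense()['tcp_pos']+[0,0,.010];d=np.array([np.cos(p[2]),np.sin(p[2]),0])
for n in ('scene','top'):
    c=imaging.capture(n)
    for t in ('shaft','collar_end','plain_end'):
        for k in models.place_of(c,t)[:1]:
            # intersect ray with vertical plane through grip along shaft
            o,w=ray(c,k['at']);nn=np.array([-d[1],d[0],0]);X=o+w*(nn@(g-o))/(nn@w);e=X-[p[0],p[1],0]
            print(n,t,np.round(np.array(k['at'])*[640,480]),round(k['confidence'],2),'gb x,z',1e3*e@d,1e3*X[2], 'tilt from grip',np.degrees(np.arctan2((g-X)[2],(g-X)@d)))
    if len(sys.argv)>1 and n=='scene': crop(c,T((0,0,110)),sys.argv[1],170,3.5)
E
python3 ax.py
```

```text
t 20.1167 tcp [ 0.5063 -0.4081  0.1242] xang -172.90641541656993 F [ 1.0065  0.8488 -5.4151] w 0.017154892074054465 gf 30.017952919006348 j [-24.6351  28.8314  -3.3738   0.0137 -57.6098 -58.2787]
 gearbox tcp mm [ 46.1412  -0.1803 124.2484] x ang gb -179.90641541656993
scene shaft [312. 267.] 0.85 gb x,z -13.386300777429973 94.91610556505525 tilt from grip 33.45441541938404
scene collar_end [360. 219.] 0.93 gb x,z 81.73278130472141 154.12887673860936 tilt from grip -150.81350699430521
scene plain_end [367. 258.] 0.32 gb x,z 101.44189403016851 77.92026309976401 tilt from grip 134.47266558965433
top shaft [399. 280.] 0.86 gb x,z -19.24395986502519 125.8388058472476 tilt from grip 7.3289449499921515
```

Emit:
apply_moves(moves=[[[-0.007,0,-0.0042],0],[[-0.007,0,-0.0042],0],[[-0.007,0,-0.0042],0],[[-0.007,0,-0.0042],0]])

```text
time_s: 20.85
tcp_pos: [0.5328, -0.4045, 0.1407]
ee_rot: [[-0.992, -0.123, 0.001], [-0.123, 0.992, -0.0], [-0.001, -0.001, -1.0]]
wrist_force: [-0.5, 1.2, -4.2]
gripper_width: 0.198
gripper_force: 30.0
```

Emit:
apply_moves(moves=[[[-0.007,0,-0.0044],0],[[-0.007,0,-0.0044],0],[[-0.007,0,-0.0044],0],[[0,0,0],0]])

```text
time_s: 21.18
tcp_pos: [0.5548, -0.4021, 0.1544]
ee_rot: [[-0.992, -0.124, 0.003], [-0.124, 0.992, -0.002], [-0.003, -0.002, -1.0]]
wrist_force: [0.4, -0.3, -3.9]
gripper_width: 0.194
gripper_force: 30.4
```

```bash
python3 ax.py pics/s8.png
```

```text
t 21.1833 tcp [ 0.5548 -0.4021  0.1544] xang -172.89540706408638 F [ 0.3701 -0.2673 -3.8653] w 0.0168860124089265 gf 30.438135563599644 j [-22.4348  30.5146   4.2808   0.035  -63.566  -60.4763]
 gearbox tcp mm [ 95.0032  -0.2217 154.4389] x ang gb -179.89540706408638
scene shaft [341. 242.] 0.72 gb x,z 43.737044968713136 123.06454812310253 tilt from grip 38.9052580146318
scene collar_end [386. 193.] 0.79 gb x,z 136.65393502948865 188.4230516079704 tilt from grip -150.06494241534853
scene plain_end [294. 298.] 0.73 gb x,z -48.488390310848665 51.42539255105289 tilt from grip 38.22385005803191
top shaft [394. 243.] 0.56 gb x,z 41.169851960995196 116.7520437945192 tilt from grip 41.535276410319156
top plain_end [397. 302.] 0.8 gb x,z -51.702819617818065 65.35307339533026 tilt from grip 34.035245215413575
```

View pics/s8.png

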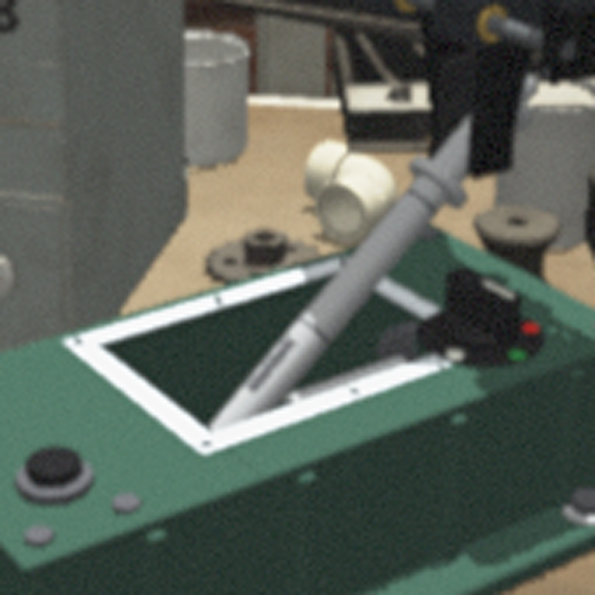

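The plain end is free in the opening at about gearbox x = -50, past the rear edge, with the shaft at about 34°. Next I'll lift straight up.

Emit:
apply_moves(moves=[[[0,0,-0.006],0],[[0,0,-0.01],0],[[0,0,-0.012],0],[[0,0,-0.012],0],[[0,0,-0.012],0]])

```text
time_s: 22.0
tcp_pos: [0.5528, -0.4023, 0.2075]
ee_rot: [[-0.992, -0.122, 0.002], [-0.122, 0.992, -0.001], [-0.002, -0.001, -1.0]]
wrist_force: [0.5, 0.6, -4.9]
gripper_width: 0.199
gripper_force: 30.4
```

Emit:
apply_moves(moves=[[[0,0,-0.014],0],[[0,0,-0.014],0],[[0,0,-0.014],0],[[0,0,-0.014],0],[[0,0,-0.014],0]])

```text
time_s: 22.42
tcp_pos: [0.5525, -0.4021, 0.2779]
ee_rot: [[-0.992, -0.122, 0.002], [-0.122, 0.992, -0.001], [-0.002, -0.001, -1.0]]
wrist_force: [0.1, 0.2, -5.1]
gripper_width: 0.199
gripper_force: 30.4
```

Emit:
apply_moves(moves=[[[0,0,-0.014],0],[[0,0,-0.014],0],[[0,0,-0.014],0],[[0,0,-0.014],0],[[0,0,-0.012],0]])

```text
time_s: 22.83
tcp_pos: [0.5523, -0.4021, 0.3463]
ee_rot: [[-0.992, -0.122, 0.003], [-0.122, 0.992, -0.002], [-0.003, -0.002, -1.0]]
wrist_force: [1.0, -0.4, -5.0]
gripper_width: 0.198
gripper_force: 30.4
```

Emit:
apply_moves(moves=[[[0,0,-0.008],0],[[0,0,-0.004],0],[[0,0,0],0],[[0,0,0],0],[[0,0,0],0]])

```text
time_s: 23.25
tcp_pos: [0.5522, -0.4017, 0.3541]
ee_rot: [[-0.992, -0.122, -0.002], [-0.122, 0.992, 0.001], [0.001, 0.001, -1.0]]
wrist_force: [-0.7, -0.3, -6.2]
gripper_width: 0.197
gripper_force: 30.4
```

```bash
sed -i 's/c,T((0,0,110)),sys.argv\[1\],170/c,T((60,0,210)),sys.argv[1],230/;s/3\.5)/2.5)/' ax.py; python3 ax.py pics/s9.png
```

```text
t 23.25 tcp [ 0.5522 -0.4017  0.3541] xang -172.97634604518655 F [-0.743  -0.2623 -6.164 ] w 0.01711938413649961 gf 30.413221617855015 j [-22.5125  25.458   24.0973  -0.0319 -88.7473 -60.4632]
 gearbox tcp mm [ 92.468    0.5642 354.0818] x ang gb -179.97634604518655
scene shaft [343. 120.] 0.6 gb x,z 41.020440813864184 318.215450795396 tilt from grip 41.717551204321744
scene collar_end [393.  64.] 0.8 gb x,z 132.71581806834914 390.0818884031091 tilt from grip -147.13756996850452
scene plain_end [290. 174.] 0.87 gb x,z -50.78188925700361 252.18799808678517 tilt from grip 37.99372883563113
top shaft [414. 223.] 0.75 gb x,z 39.674259916591424 332.6087654654365 tilt from grip 30.801342145920763
top plain_end [413. 298.] 0.74 gb x,z -51.45780682674568 251.24609980900635 tilt from grip 38.095927767127456
```

View pics/s9.png

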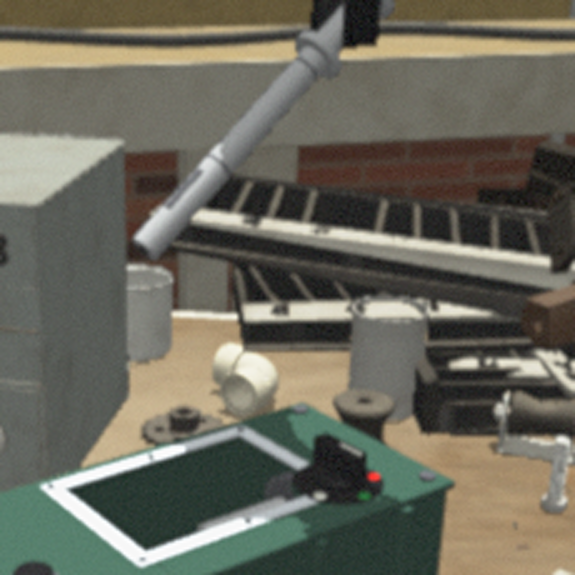

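The shaft is held clear: its lowest end is at z ≈ 0.25 m, the selector is on green, and the bystanders are untouched. I'll let it settle and hand in.

Emit:
apply_moves(moves=[[[0,0,0],0],[[0,0,0],0],[[0,0,0],0],[[0,0,0],0],[[0,0,0],0]])

```text
time_s: 24.07
tcp_pos: [0.5525, -0.4019, 0.3552]
ee_rot: [[-0.992, -0.122, 0.0], [-0.122, 0.992, -0.0], [-0.0, -0.0, -1.0]]
wrist_force: [0.3, -0.7, -5.0]
gripper_width: 0.195
gripper_force: 30.4
```

```bash
python3 -c "
from h import *
st();print(r.finish_job())"
```

```text
t 24.0667 tcp [ 0.5525 -0.4019  0.3552] xang -172.97181017863767 F [ 0.329  -0.6802 -5.0001] w 0.016948437190829425 gf 30.408131065960333 j [-22.511   25.4261  24.1837  -0.001  -88.7547 -60.4608]
 gearbox tcp mm [ 92.6869   0.2699 355.1737] x ang gb -179.97181017863767
the job is handed in; nothing more can be done
None
```

The job is handed in at 24 s: the selector is on green and the shaft is held still in the gripper, its lowest end about 15 cm above the deck, with the sprocket and guide roller untouched; the first lift slipped off the sagging shaft and I regripped lower.

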